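# Radius leaf on a pipe end

### The arm

A 7-joint arm with a two-finger parallel gripper is mounted at the origin on a cart in front of the work surface, level with it; the furniture and walls round the work are solid. World frame = base frame: x ahead of the robot, y to its left, z up, the work surface at z = 0. Lengths are in m, angles in rad, forces in N, time in s.
With the tool pointing down it reaches from about 0.4 to 0.9 m from the base axis. Payload 5.5 kg.
Tool frame: the origin (TCP) lies between the finger pads; the fingertips stand 14 mm ahead of it and the grasp point (between the pads) lies 5 mm behind it; y points along the fingers, z is the direction in which the jaws open and shut, and the axes are right-handed (so a half turn about y gives the same grasp; the last joint's range is limited). The gripper opens to 92 mm and grips with 3 to 60 N. Pads are 19 mm wide; open, the fingers measure 130 mm over their backs; the gripper's body (75 mm by 190 mm) begins 47 mm behind the grasp point.
Start: joints at [1.431, 0.501, -0.427, 1.55, 0.221, 1.138, -0.21], TCP at [0.255, -0.598, 0.218] pointing down, gripper open.
Joint ranges: [-2.88, 2.88], [-0.31, 2.03], [-1.54, 1.56], [0.2, 2.42], [-1.41, 4.55], [0.19, 2.02], [-2.57, 2.57]. Speed limits (rad/s): [2.57, 2.57, 3.14, 3.14, 3.14, 3.14, 3.14].

### API

Orientations are given as a unit quaternion [x, y, z, w].
In Python, from bench import status, viewer, env gives the robot as it stands.
- The arm moves only by the tool drive_tool, never from a script. Its argument "deltas" is text: rows parted by semicolons, each of 5 numbers parted by spaces: the shift along the world's x, y, z in m, then the turn about the world's z in rad, then the closure, from 0 (fully open) to 1 (shut). A call has 1 to 8 rows; each row shifts and turns the pose as measured when the row begins; what a row does not reach is not made up. A row lasts 1/8 s, in which the tool goes at most 62.5 mm and 10.7 degrees, less where a joint would pass 70% of its speed; a pose out of reach is approached as far as the arm can. A call is refused whole if a number of a shift passes 0.0625 or a number of a turn 0.188, either way. A call with a gripper value outside its range is refused whole. The fingers move at their own pace and stop on an object; the grip force is fixed at half the most. Time passes only in rows, so rows that do not move let the fingers close. It gives the time, the measured TCP pose, the force and the opening at its end, in the units of the state.
- status.get_obs(): the state, without advancing time (a new reading comes with each control period).
- viewer.snapshot(name): name is "side" or "top"; returns a dict with "img" (384x512x3 uint8, red, green, blue), "mtx" (3x3 intrinsics, pixels), "T" (4x4, takes a point from camera to world coordinates). Camera axes: x right, y down, z forward; pixel columns grow to the right and rows downward; lengths in m; the calibration is good to about 2 mm. A picture is of the moment at which its call begins. There is no depth.
- env.hand_in(): hands the job in, once; it reports no verdict.
The state is a dict: "t": time; "joint_positions": joint angles; "qvel": joint speeds; "joint_torque": joint torques, N m; "tool_pos": TCP position; "tcp_rot": TCP orientation; "contact_force": force on the tool from outside, world axes, zero at the start; "moment": the same for the moment, N m; "opening": opening from 0.0 (shut) to 1.0 (fully open).
Only numpy, scipy, OpenCV 4.12 (cv2) and the standard library are available. Lean on these libraries where they do the work, as an engineer would, in place of code of your own. Each camera call takes 0.05 s, during which the arm holds its last target. There are 200 camera calls.

### The job

Three steel radius-gauge leaves lie on the worktop: one with a small hollow at its end, one with a larger hollow, one with a bulge. Take the leaf whose hollow matches the outside of the short steel pipe that stands upright on the worktop, push its hollow against the pipe until it touches and the pipe sits in the hollow, and leave it lying there flat on the worktop. Leave the other two leaves where they are.

Things in the scene. Friction and masses are not known exactly. Their poses are not given: they have to be found in the camera images.
- pipe_end: Short steel pipe standing upright on the worktop and fixed to it: outside diameter 56 mm, wall 4 mm, height 34 mm. Origin: on the pipe's axis at its foot; z is up. It may be approached from any side that is clear.
- small_hollow_grip (a point): Leaf with the small hollow (radius 29 mm, fits the pipe) in an end 56 mm wide: middle of hollow at x = 38 mm, horns to 48, tail at -26. Seated, the pipe axis is at x = 66, y = 0. Loose steel plate 10 mm thick, flat on the worktop. Origin: centre of its upright grip block (36 mm along x, 18 mm across y, top 38 mm above the underside), 22 mm above the underside; +x points from grip to working end, z up.
- large_hollow_grip (a point): Leaf with the larger hollow (radius 44 mm, too large for the pipe) in an end 79 mm wide: middle of hollow at x = 38 mm, horns to 54, tail at -26. Loose steel plate 10 mm thick, flat on the worktop. Origin: centre of its upright grip block (36 mm along x, 18 mm across y, top 38 mm above the underside), 22 mm above the underside; +x points from grip to working end, z up.
- bulge_grip (a point): Leaf whose end bulges outward (radius 28 mm), 56 mm wide: foremost point at x = 38 mm, tail at -26. Loose steel plate 10 mm thick, flat on the worktop. Origin: centre of its upright grip block (36 mm along x, 18 mm across y, top 38 mm above the underside), 22 mm above the underside; +x points from grip to working end, z up.
There are look-alikes about, which are no part of the job. Leave any brown look-alike of the pipe_end alone.

How it is judged:
On the way:
1. the small-hollow leaf touches the pipe with its hollow (x of pipe_end in the frame of small_hollow_grip between 0.054 and 0.078 m and y of pipe_end in the frame of small_hollow_grip between -0.012 and 0.012 m and angle between small_hollow_grip's own z axis and vertical below 0.17 rad and contact force between small_hollow and pipe_end above 0.3 N), for 0.05 s.
At the end, for the whole second after the job is handed in: The small-hollow leaf has touched the pipe, and lies at rest flat on the worktop (within 10 degrees) with the pipe's axis within 12 mm of the seated place (x = 66 mm, y = 0 of the leaf) both ways; the other two leaves have not been moved (by more than 30 mm) (x of pipe_end in the frame of small_hollow_grip between 0.054 and 0.078 m and y of pipe_end in the frame of small_hollow_grip between -0.012 and 0.012 m and angle between small_hollow_grip's own z axis and vertical below 0.17 rad and height (world z) of small_hollow_grip below 0.03 m and linear speed of small_hollow below 0.02 m/s).
It fails at once if one of the other two leaves is moved by more than 30 mm (distance of any of large_hollow_grip, bulge_grip from where it was at the start of the episode above 0.03 m).
It also fails if it takes over 38 s, if anything falls off the work surface, if the arm or the gripper's body presses on something with over 40 N, if the wrist force passes 120 N, or if a joint passes its speed limit or range.

## Working session

There is one attempt and no reset: what is moved stays moved. The work goes in short steps, Python scripts to look and compute and a tool call to move; the robot and the scene stay as the last step left them, time stands still between calls to the robot, and variables do not carry over. Pictures are saved under pics/ and viewed, on a budget of 10 in all, crops included, one or two more only if the job needs it, and the job is handed in when it is done.

Besides the shell and the picture viewer there is one more tool, called by a JSON object that holds its "api" and its "payload". drive_tool: Moves the arm, as the interface text tells. Its arguments: {"type":"object","properties":{"deltas":{"type":"string"}},"required":["deltas"]}

```bash
mkdir -p pics; python3 - <<'E'
from bench import status, viewer
import cv2, numpy as np
for n in("top","side"):
    s=viewer.snapshot(n); cv2.imwrite(f"pics/{n}0.png",cv2.cvtColor(s["img"],cv2.COLOR_RGB2BGR)); print(n,s["mtx"].tolist(),np.round(s["T"],3).tolist())
print(status.get_obs())
E
```

```text
top [[401.30496689323155, 0.0, 257.05852049827405], [0.0, 401.30496689323155, 186.8081358603609], [0.0, 0.0, 1.0]] [[-0.0, -0.986, 0.167, 0.297], [-1.0, 0.002, 0.01, -0.334], [-0.011, -0.167, -0.986, 0.898], [0.0, 0.0, 0.0, 1.0]]
side [[399.14097135311476, 0.0, 261.26170752371144], [0.0, 399.14097135311476, 194.14428377362833], [0.0, 0.0, 1.0]] [[-0.952, -0.127, 0.279, 0.2], [-0.306, 0.452, -0.838, 0.4], [-0.02, -0.883, -0.469, 0.449], [0.0, 0.0, 0.0, 1.0]]
{'t': 0.1, 'joint_positions': array([ 1.43120383,  0.50173711, -0.42676919,  1.55130834,  0.22079127,
        1.13828733, -0.21029958]), 'qvel': array([ 1.57980604e-03, -1.97118854e-03,  1.09044740e-03, -2.29673381e-03,
        2.19756415e-04, -1.28048237e-03, -9.16966803e-05]), 'joint_torque': array([-1.13300237e-02, -5.67868781e+01, -5.83886370e+00, -2.79913133e+01,
       -6.91000815e-02,  2.39595235e-02,  2.03640735e-05]), 'tool_pos': array([ 0.25449426, -0.59743244,  0.21700478]), 'tcp_rot': array([-0.14155055,  0.69340509, -0.69222363,  0.141348  ]), 'contact_force': array([-0.74006931, -0.34489754,  0.7077131 ]), 'moment': array([0.00731031, 0.01280515, 0.00543199]), 'opening': 1.0018539297744722}
```

View pics/top0.png

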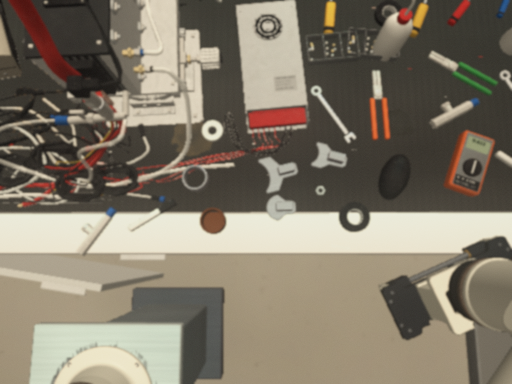

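View pics/side0.png

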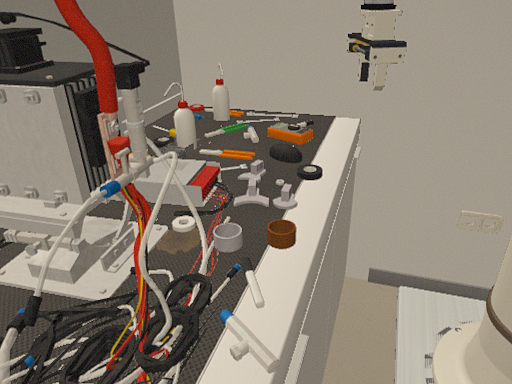

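Candidates: the leaves are at top (278,174), (328,156) and (281,207). The grey ring at (195,178) is probably the pipe, (213,221) is the brown look-alike, and the white ring at (212,130) is something else. I'll enlarge the area to confirm.

```bash
python3 - <<'E'
import cv2,numpy as np
a=cv2.imread("pics/top0.png")[115:240,165:365]
cv2.imwrite("pics/crop1.png",cv2.resize(a,None,fx=4,fy=4,interpolation=cv2.INTER_CUBIC)[:600])
E
```

```text
(no output)
```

View pics/crop1.png

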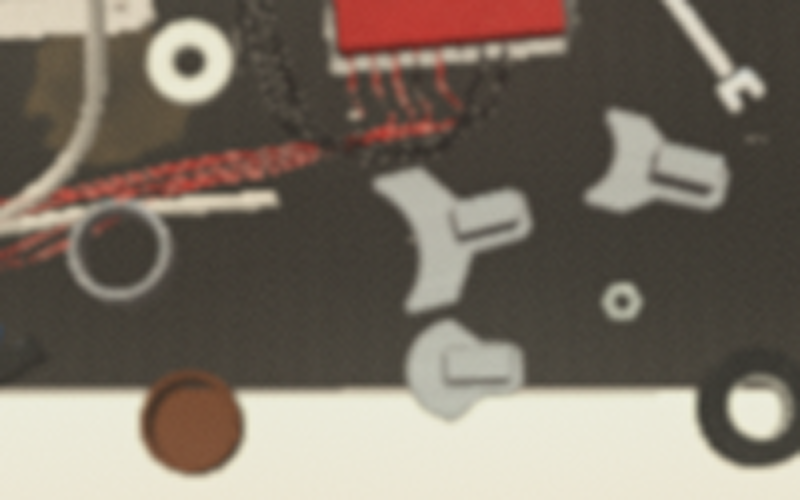

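The crop settles it. At (655,165) is the small hollow, pointing image-left; at (440,240) is the wider large hollow, and at (455,370) the bulge. The grey thin-walled ring at (120,250) is the 56 mm steel pipe, and (192,422) is the brown look-alike. A pale rod lies just above the pipe at crop y≈205, so I'll approach from the lower right. Next I'll measure.

```bash
cat > h.py <<'E'
import cv2,numpy as np
def ray(s,uv,z):
    d=s["T"][:3,:3]@np.linalg.solve(s["mtx"],[uv[0],uv[1],1.]); o=s["T"][:3,3]
    return (o+d*(z-o[2])/d[2])[:2]
def crop(c): return ((c[0]+.5)/4-.5+165,(c[1]+.5)/4-.5+115)
E
python3 - <<'E'
from h import *
from bench import viewer,status
s=viewer.snapshot("top"); im=s["img"]
R=lambda c,z:ray(s,crop(c),z)
g=cv2.cvtColor(im,cv2.COLOR_RGB2GRAY)
m=(g>125).astype(np.uint8)
cs,_=cv2.findContours(m,cv2.RETR_EXTERNAL,cv2.CHAIN_APPROX_NONE)
for c in cs:
    M=cv2.moments(c)
    if M['m00']>60:
        u=(M['m10']/M['m00'],M['m01']/M['m00'])
        if 290<u[0]<360 and 130<u[1]<180:
            p=np.array([ray(s,q[0],.01) for q in c]); r=cv2.minAreaRect((p*1000).astype(np.float32)); print(u,M['m00'],ray(s,u,.012),r)
h1,h2=R((610,108),.01),R((586,199),.01); t=R((722,187),.01)
hm=(h1+h2)/2; print("horns",h1,h2,np.linalg.norm(h1-h2),"tail",t,np.linalg.norm(hm-t))
for d in((h1-h2)[::-1]*[-1,1],hm-t): print("yaw deg",np.degrees(np.arctan2(d[1],d[0])))
print("block top",R((690,168),.038))
# pipe: circle through rim at z=.034
pts=[(120,199),(172,250),(120,301),(68,250)]
P=np.array([R(c,.034) for c in pts]);print("pipe",P,P.mean(0))
print("brown",R((192,422),.03),"large",R((470,230),.02),"bulge",R((475,365),.02))
print("rod end",R((278,200),0),R((190,206),0))
o=status.get_obs();print(o['tool_pos'])
from scipy.spatial.transform import Rotation as Ro
print(Ro.from_quat(o['tcp_rot']).as_matrix().round(3))
E
```

```text
(328.6663161584297, 156.99228881878724) 475.5 [ 0.51516084 -0.48643791] ((514.765625, -489.7894287109375), (72.66643524169922, 56.28197479248047), 75.05647277832031)
horns [ 0.55176373 -0.46155984] [ 0.49861854 -0.44667428] 0.05519049043886839 tail [ 0.50536366 -0.5236419 ] 0.0722968273292404
yaw deg 74.35284267336019
yaw deg 74.08262048387338
block top [ 0.50953827 -0.50052132]
pipe [[ 0.49385402 -0.18682767]
 [ 0.46512571 -0.21614693]
 [ 0.43683694 -0.18829705]
 [ 0.46525705 -0.15896556]] [ 0.46526843 -0.1875593 ]
brown [ 0.37106576 -0.22837193] large [ 0.47882286 -0.38040981] bulge [ 0.40308088 -0.38235105]
rod end [ 0.50076787 -0.27173169] [ 0.49738219 -0.22131776]
[ 0.25455159 -0.59747623  0.21709015]
[[-0.92  -0.001  0.392]
 [-0.392  0.001 -0.92 ]
 [-0.    -1.    -0.002]]
```

{"api": "drive_tool", "payload": {"deltas": "0.05 0.02 0 0.18 0; 0.05 0.02 0 0.18 0; 0.05 0.02 0 0.18 0; 0.05 0.02 0 0.18 0; 0.05 0.02 0 0.18 0; 0 0 0 0 0"}}

```text
t: 0.9
tool_pos: [0.5076, -0.4932, 0.2145]
tcp_rot: [-0.436, 0.558, -0.556, 0.435]
contact_force: [0.2, -1.0, -0.7]
opening: 1.0
```

{"api": "drive_tool", "payload": {"deltas": "0.0035 -0.0075 -0.05 -0.03 0.45; 0 0 -0.05 0 0.45; 0 0 -0.03 0 0.45; 0 0 0 0 0.45"}}

```text
t: 1.4
tool_pos: [0.5081, -0.5028, 0.0804]
tcp_rot: [-0.427, 0.566, -0.564, 0.424]
contact_force: [-0.8, 0.4, 0.5]
opening: 0.61
```

{"api": "drive_tool", "payload": {"deltas": "0.003 0.002 -0.03 0 0.45; 0 0 -0.02 0 0.45; 0 0 0 0 0.45"}}

```text
t: 1.78
tool_pos: [0.5112, -0.5045, 0.0333]
tcp_rot: [0.426, -0.565, 0.567, -0.422]
contact_force: [-0.2, 1.2, 0.3]
opening: 0.549
```

```bash
python3 - <<'E'
from bench import viewer,status
import cv2
a=cv2.cvtColor(viewer.snapshot("side")["img"],cv2.COLOR_RGB2BGR)[120:270,170:370]
cv2.imwrite("pics/s1.png",cv2.resize(a,None,fx=4,fy=4,interpolation=cv2.INTER_CUBIC))
print(status.get_obs()['tool_pos'])
E
```

```text
[ 0.51188379 -0.50487402  0.03440073]
```

View pics/s1.png

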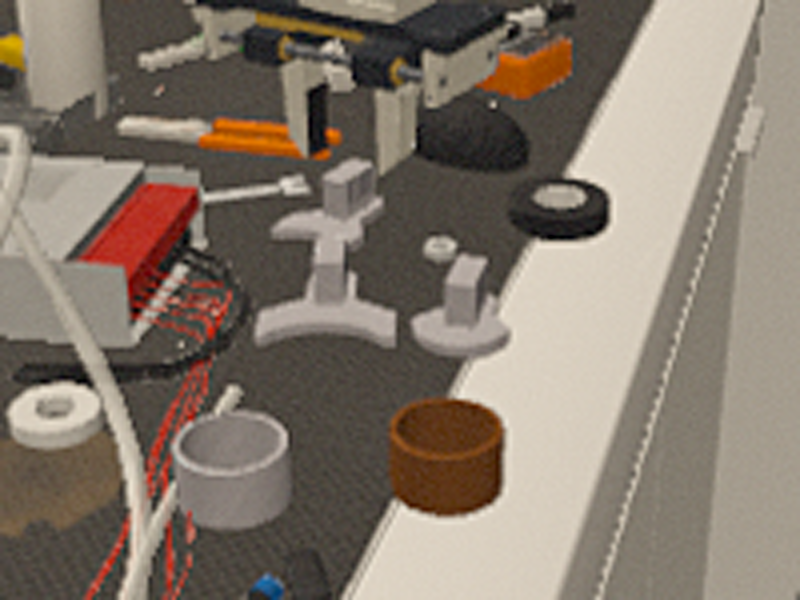

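```bash
python3 - <<'E'
from h import *
from bench import viewer,status
from scipy.spatial.transform import Rotation as Ro
o=status.get_obs(); R=Ro.from_quat(o['tcp_rot']).as_matrix(); p=o['tool_pos']; print(p,R.round(3).tolist())
for n in("side","top"):
    s=viewer.snapshot(n)
    def pr(X):
        c=np.linalg.inv(s["T"])@np.r_[X,1]; u=s["mtx"]@c[:3]; return (u[:2]/u[2]).round(1)
    print(n,"block top",pr([.511,-.5,.038]),"pipe top",pr([.4653,-.1876,.034]))
    for k in(-1,1): print("tip",pr(p+R@[0,.014,k*.025]), "tip-if-x",pr(p+R@[.014,0,k*.025]))
    cv2.imwrite(f"pics/{n}2.png",cv2.cvtColor(s["img"],cv2.COLOR_RGB2BGR))
a=cv2.imread("pics/top2.png")[90:240,165:365]
cv2.imwrite("pics/t2.png",cv2.resize(a,None,fx=4,fy=4,interpolation=cv2.INTER_CUBIC))
E
```

```text
[ 0.51188379 -0.50487402  0.03440073] [[-0.281, -0.001, 0.96], [-0.96, -0.006, -0.281], [0.007, -1.0, 0.001]]
side block top [256.7 161.9] pipe top [227.7 229.3]
tip [265.  169.4] tip-if-x [267.9 162.6]
tip [249.4 165.3] tip-if-x [252.2 158.6]
top block top [336.9 156. ] pipe top [194.6 177.1]
tip [334.8 168. ] tip-if-x [342.1 168.4]
tip [340.4 147.1] tip-if-x [347.7 147.1]
```

View pics/t2.png

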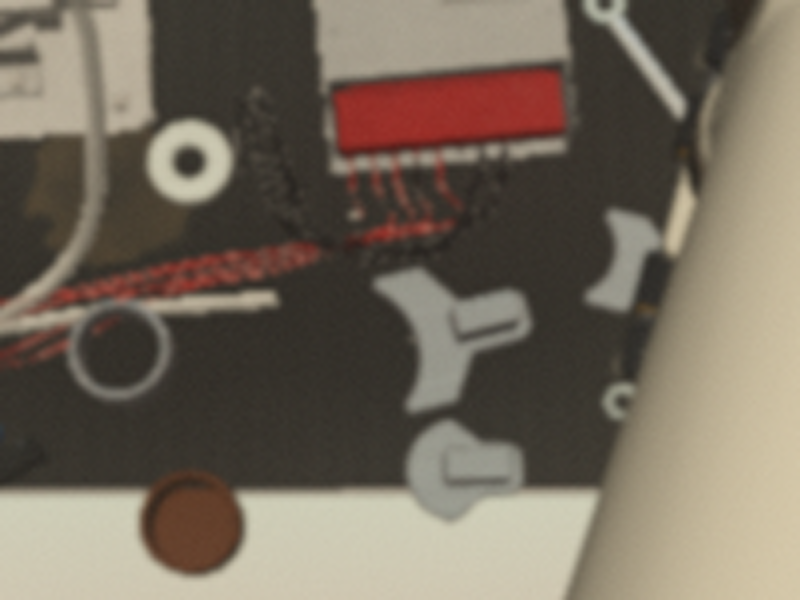

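```bash
python3 - <<'E'
from h import *
from bench import viewer
from scipy.spatial.transform import Rotation as Ro
R=Ro.from_quat([-0.14155055,0.69340509,-0.69222363,0.141348]).as_matrix(); p=np.array([.2545,-.5974,.217])
for n in("side","top"):
    s=viewer.snapshot(n)
    def pr(X):
        c=np.linalg.inv(s["T"])@np.r_[X,1]; u=s["mtx"]@c[:3]; return (u[:2]/u[2]).round(1)
    for k in(-1,1): print(n,"tip in/out",[pr(p+R@[dx,.014,k*w]) for w in(.046,.065) for dx in (-.0095,.0095)],"body edge",pr(p+R@[0,-.052,k*.095]))
b=cv2.imread("pics/side0.png")[0:100,320:430]; b=cv2.resize(b,None,fx=5,fy=5,interpolation=cv2.INTER_CUBIC)
c=cv2.imread("pics/side2.png")[110:185,230:330]; c=cv2.resize(c,(550,412),interpolation=cv2.INTER_CUBIC)
cv2.imwrite("pics/f.png",cv2.resize(np.vstack([b,c]),None,fx=.65,fy=.65))
E
```

```text
side tip in/out [array([370.6,  99.8]), array([378.6,  99.4]), array([373.4, 101.9]), array([381.5, 101.6])] body edge [386.   74.7]
side tip in/out [array([358.5,  90.5]), array([365.8,  90.1]), array([356.2,  88.7]), array([363.5,  88.4])] body edge [358.7  59.8]
top tip in/out [array([391. , 286.1]), array([396.1, 296.8]), array([380.8, 290.7]), array([385.8, 301.4])] body edge [378.5 308.5]
top tip in/out [array([440. , 264.2]), array([445.2, 274.8]), array([450. , 259.8]), array([455.3, 270.3])] body edge [490.4 258.3]
```

View pics/f.png

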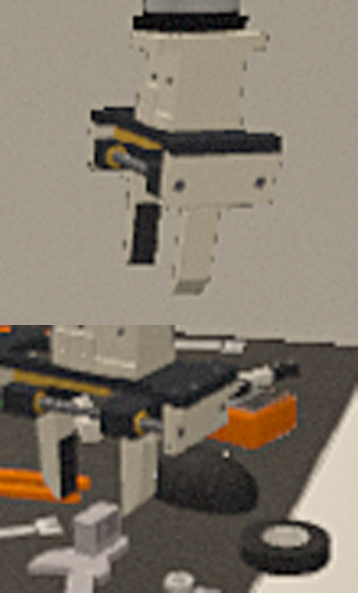

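The side view shows the tips at about (265,162) and (248,159). That is 7 px higher than the state predicts, so the tool is either higher or further along -y than reported. I'll lower gently between the clear sides to find out.

{"api": "drive_tool", "payload": {"deltas": "0 0 -0.006 0 0.45; 0 0 -0.006 0 0.45; 0 0 -0.005 0 0.45; 0 0 0 0 0.45"}}

```text
t: 2.52
tool_pos: [0.5133, -0.5054, 0.0185]
tcp_rot: [0.426, -0.563, 0.569, -0.423]
contact_force: [0.0, -0.2, 0.3]
opening: 0.55
```

```bash
cat > look.py <<'E'
from h import *
from bench import viewer,status
import sys
n,u0,v0,w,h,out=sys.argv[1],*map(int,sys.argv[2:6]),sys.argv[6]
o=status.get_obs(); print(o['t'],o['tool_pos'].round(4),o['contact_force'].round(1),o['opening'])
a=cv2.cvtColor(viewer.snapshot(n)["img"],cv2.COLOR_RGB2BGR)[v0:v0+h,u0:u0+w]
cv2.imwrite(out,cv2.resize(a,None,fx=5,fy=5,interpolation=cv2.INTER_CUBIC))
E
python3 look.py side 210 120 120 100 pics/s3.png
```

```text
2.525 [ 0.5133 -0.5054  0.0185] [ 0.  -0.2  0.3] 0.5504552499112165
```

View pics/s3.png

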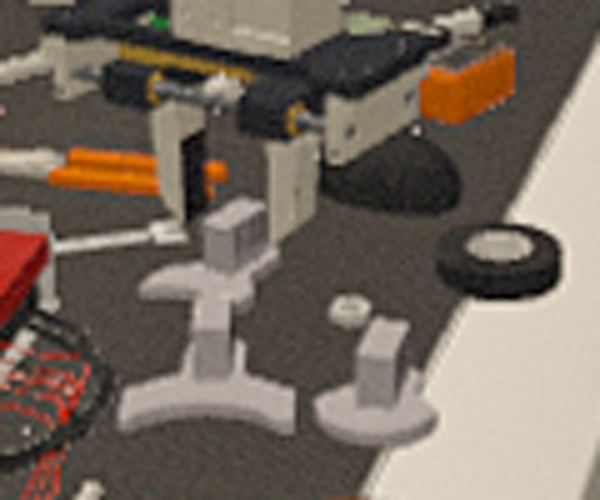

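```bash
python3 - <<'E'
from h import *
from bench import viewer,status
from scipy.spatial.transform import Rotation as Ro
o=status.get_obs(); R=Ro.from_quat(o['tcp_rot']).as_matrix(); p=o['tool_pos']
s=viewer.snapshot("side")
for k,c in((-1,(272,242)),(1,(187,222))):
    q=((c[0]+.5)/5-.5+210,(c[1]+.5)/5-.5+120)
    e=p+R@[-.0095,.014,k*.0253]
    print(k,e.round(4),[(z,(ray(s,q,z)-e[:2]).round(4)) for z in(.0045,.015,.025,.035)])
t=viewer.snapshot("top")
# gripper end in first top picture: left edge corners (381,288),(402,338), other
R=Ro.from_quat([-0.14155055,0.69340509,-0.69222363,0.141348]).as_matrix(); p=np.array([.2545,-.5974,.217])
for q in((381,288),(402,338)):
    for z in (.269,.295): print(q,z,[(R.T@np.r_[ray(t,q,z)-p[:2],z-p[2]]).round(3)])
a=cv2.imread("pics/top0.png")[225:350,370:512]
cv2.imwrite("pics/g0.png",cv2.resize(a,None,fx=4,fy=4,interpolation=cv2.INTER_CUBIC))
E
```

```text
-1 [ 0.4918 -0.4894  0.0046] [(0.0045, array([ 0.0121, -0.0498])), (0.015, array([ 0.005 , -0.0277])), (0.025, array([-0.0019, -0.0065])), (0.035, array([-0.0087,  0.0146]))]
1 [ 0.5404 -0.5035  0.0048] [(0.0045, array([ 0.0171, -0.0489])), (0.015, array([ 0.0087, -0.0264])), (0.025, array([ 0.0007, -0.005 ])), (0.035, array([-0.0074,  0.0165]))]
(381, 288) 0.269 [array([-0.026, -0.052, -0.078])]
(381, 288) 0.295 [array([-0.03 , -0.078, -0.085])]
(402, 338) 0.269 [array([ 0.052, -0.052, -0.082])]
(402, 338) 0.295 [array([ 0.044, -0.078, -0.088])]
```

View pics/g0.png

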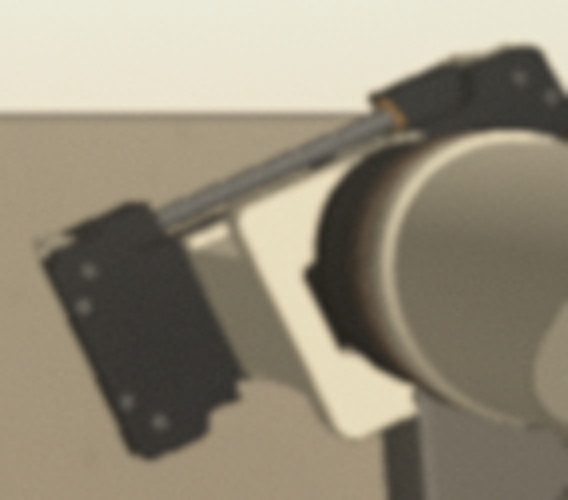

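Both tips agree with the state in x and y only if they are really about 22 mm higher than the state says. I'll keep lowering in small steps and watch the force.

{"api": "drive_tool", "payload": {"deltas": "0 0 -0.003 0 0.45; 0 0 -0.002 0 0.45; 0 0 0 0 0.45"}}

```text
t: 3.05
tool_pos: [0.5139, -0.5058, 0.0143]
tcp_rot: [0.425, -0.562, 0.569, -0.423]
contact_force: [-0.7, 0.4, 0.0]
opening: 0.549
```

{"api": "drive_tool", "payload": {"deltas": "-0.003 0.004 -0.003 0 0.45; 0 0 -0.002 0 0.45; 0 0 0 0 0.45"}}

```text
t: 3.42
tool_pos: [0.5106, -0.5014, 0.0089]
tcp_rot: [0.426, -0.562, 0.569, -0.423]
contact_force: [-0.4, -0.1, -0.6]
opening: 0.547
```

No contact, although the state puts the tips 5 mm below the table, so the z reading is biased. I'll close on the block.

{"api": "drive_tool", "payload": {"deltas": "0 0 -0.003 0 0.45; 0 0 0 0 0.7; 0 0 0 0 1; 0 0 0 0 1; 0 0 0 0 1"}}

```text
t: 4.05
tool_pos: [0.5108, -0.5017, 0.0059]
tcp_rot: [0.425, -0.562, 0.569, -0.423]
contact_force: [0.5, -0.4, 0.7]
opening: 0.194
```

```bash
python3 look.py side 210 120 120 100 pics/s4.png
```

```text
4.05 [ 0.5108 -0.5017  0.0059] [ 0.5 -0.4  0.7] 0.19401242649711972
```

View pics/s4.png

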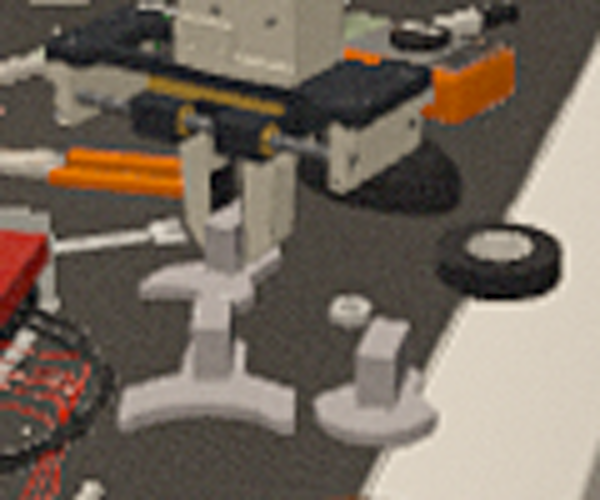

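Gripped: the opening is 17.9 mm, which matches the 18 mm block. I'll lift it over the other leaves to a stand-off from the pipe.

{"api": "drive_tool", "payload": {"deltas": "0 0 0.03 0 1; 0 0 0.04 0 1; -0.016 0.045 0 -0.03 1; -0.016 0.045 0 -0.03 1; -0.016 0.045 0 -0.03 1; -0.016 0.045 0 -0.03 1; -0.016 0.045 0 -0.03 1; 0 0 0 0 1"}}

```text
t: 5.1
tool_pos: [0.4263, -0.2701, 0.0768]
tcp_rot: [0.38, -0.594, 0.601, -0.377]
contact_force: [-0.2, -0.6, -0.6]
opening: 0.193
```

```bash
python3 look.py side 190 120 120 130 pics/s5.png
```

```text
5.1 [ 0.4263 -0.2701  0.0768] [-0.2 -0.6 -0.6] 0.19307357161570954
```

View pics/s5.png

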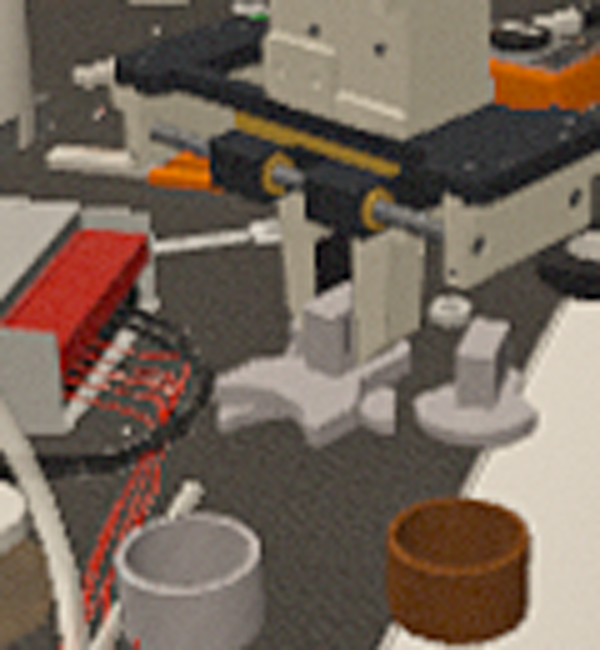

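```bash
python3 - <<'E'
from h import *
from bench import viewer,status
o=status.get_obs(); p=o['tool_pos']; y=np.radians(64.7); ex=np.array([np.cos(y),np.sin(y)]); ey=np.array([-ex[1],ex[0]])
s=viewer.snapshot("side")
def pr(X):
    c=np.linalg.inv(s["T"])@np.r_[X,1]; u=s["mtx"]@c[:3]; return ((u[:2]/u[2]-[190,120]+.5)*5-.5).round(0)
g=p[:2]+[0,.001]
for z in(.071,.081): print(z,[pr(np.r_[g+a*ex+b*ey,z]) for a,b in((48,-28),(48,28),(38,0)) for a,b in[(a/1e3,b/1e3)]])
print("block top corners",[pr(np.r_[g+a*ex+b*ey,.109]) for a in(-.018,.018) for b in(-.009,.009)])
print("pipe rim near/left/right",[pr([.4653+a,-.1876+b,.034]) for a,b in((0,0),(.0264,.009),(-.0264,-.009))])
d=np.array([.4653,-.1876])-g; print("pipe in leaf",d@ex,d@ey, "rel", d-.066*ex)
E
```

```text
0.071 [array([216., 397.]), array([318., 444.]), array([284., 410.])]
0.081 [array([215., 375.]), array([317., 421.]), array([283., 388.])]
block top corners [array([363., 270.]), array([397., 282.]), array([301., 299.]), array([334., 313.])]
pipe rim near/left/right [array([191., 549.]), array([117., 550.]), array([264., 547.])]
pipe in leaf 0.09214942767954361 0.0016548061838567618 rel [0.00967908 0.02434844]
```

The held leaf and the pipe project where the state says within about 2 mm, so the z bias is a constant tool offset. I'll lower to the table.

{"api": "drive_tool", "payload": {"deltas": "-0.0015 0.0005 -0.04 0 1; 0 0 -0.02 0 1; 0 0 -0.005 0 1; 0 0 0 0 1; 0 0 -0.003 0 1; 0 0 0 0 1"}}

```text
t: 5.95
tool_pos: [0.4311, -0.2823, 0.0098]
tcp_rot: [0.376, -0.591, 0.607, -0.375]
contact_force: [-0.1, -0.1, -1.2]
opening: 0.194
```

{"api": "drive_tool", "payload": {"deltas": "-0.009 0.004 -0.002 0 1; 0 0 -0.002 0 1; 0 0 0 0 1"}}

```text
t: 6.32
tool_pos: [0.4217, -0.2783, 0.0064]
tcp_rot: [0.376, -0.591, 0.608, -0.375]
contact_force: [-0.0, 0.7, -0.7]
opening: 0.189
```

{"api": "drive_tool", "payload": {"deltas": "0.0045 0.009 0 0 1; 0.0045 0.009 0 0 1; 0.002 0.0045 0 0 1; 0 0 0 0 1"}}

```text
t: 6.82
tool_pos: [0.4344, -0.2534, 0.0067]
tcp_rot: [0.376, -0.59, 0.607, -0.376]
contact_force: [-0.0, 0.6, -1.2]
opening: 0.193
```

Next come 2–3 mm steps until the force shows contact.

{"api": "drive_tool", "payload": {"deltas": "0.0005 0.003 0 0 1; 0 0 0 0 1; 0.001 0.002 0 0 1; 0 0 0 0 1"}}

```text
t: 7.32
tool_pos: [0.4357, -0.2486, 0.0066]
tcp_rot: [0.376, -0.591, 0.608, -0.376]
contact_force: [-0.3, 0.5, -1.7]
opening: 0.195
```

{"api": "drive_tool", "payload": {"deltas": "0.001 0.002 0 0 1; 0 0 0 0 1; 0.001 0.002 0 0 1; 0 0 0 0 1"}}

```text
t: 7.82
tool_pos: [0.4365, -0.2473, 0.0068]
tcp_rot: [0.376, -0.591, 0.609, -0.374]
contact_force: [-0.3, 0.9, -0.4]
opening: 0.193
```

{"api": "drive_tool", "payload": {"deltas": "0.0015 0.003 0 0 1; 0.0015 0.003 0 0 1"}}

```text
t: 8.07
tool_pos: [0.4365, -0.247, 0.0071]
tcp_rot: [0.377, -0.59, 0.61, -0.37]
contact_force: [-3.8, -8.3, 1.6]
opening: 0.196
```

Contact is confirmed: a 9 N reaction directed back along the leaf axis, with no further travel. I'll lower the last millimetre, release, and lift clear.

{"api": "drive_tool", "payload": {"deltas": "0 0 -0.001 0 1; 0 0 0 0 1; 0 0 0 0 0.65; 0 0 0 0 0.65; 0 0 0 0 0.65; 0 0 0.02 0 0.65; 0 0 0.04 0 0.65; 0 0 0.06 0 0.65"}}

```text
t: 9.07
tool_pos: [0.4344, -0.2418, 0.1247]
tcp_rot: [0.378, -0.593, 0.606, -0.371]
contact_force: [0.9, -1.6, 0.2]
opening: 0.349
```

{"api": "drive_tool", "payload": {"deltas": "0 -0.04 0.05 0 0.65; 0 -0.06 0.03 0 0.65; 0 -0.06 0 0 0.65; 0 -0.06 0 0 0.65; 0 -0.06 0 0 0.65; 0 0 0 0 0.65"}}

```text
t: 9.82
tool_pos: [0.4365, -0.5271, 0.2113]
tcp_rot: [0.379, -0.588, 0.609, -0.374]
contact_force: [0.3, -0.0, -0.6]
opening: 0.352
```

```bash
python3 look.py top 165 110 155 120 pics/t6.png
```

```text
9.825 [ 0.4365 -0.5271  0.2113] [ 0.3 -0.  -0.6] 0.3520742756747069
```

View pics/t6.png

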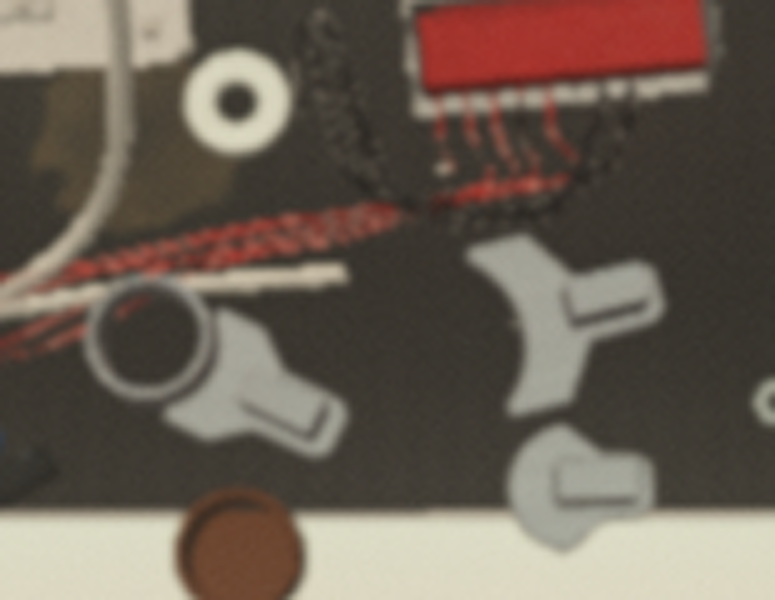

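The pipe at (150,338) sits in the hollow. The horns are at (222,312) and (165,412), the tail at (337,434), and the other leaves are where they were. I'll do one numeric check and then hand in.

```bash
python3 - <<'E'
from h import *
from bench import viewer,env
s=viewer.snapshot("top")
R=lambda c,z:ray(s,((c[0]+.5)/5-.5+165,(c[1]+.5)/5-.5+110),z)
t=R((337,434),.01); h=(R((222,312),.01)+R((165,412),.01))/2
ex=(h-t)/np.linalg.norm(h-t); ey=np.array([-ex[1],ex[0]])
P=R((150,338),.034); print("pipe",P,"in leaf x,y",(P-t)@ex-.026,(P-t)@ey,"via horns x",(P-h)@ex+.048)
print("large/bulge now", R((612,290),.038),R((605,480),.038))
x=(P-t)@ex-.026
if abs(x-.066)<.009 and abs((P-t)@ey)<.009: print(env.hand_in())
E
```

```text
pipe [ 0.46502379 -0.18751567] in leaf x,y 0.06384184437702776 0.0015772970950199228 via horns x 0.06501673061826702
large/bulge now [ 0.48517904 -0.39022477] [ 0.4014986  -0.38615187]
the job is handed in; nothing more can be done
None
```

I picked up the small-hollow leaf, carried it over the other two and lowered it beside the pipe. I then pushed it in until the pipe pushed back with about 9 N along the leaf's axis, released it and handed the job in at about 10 s. No verdict is reported.

**Final position:** the last top view puts the pipe axis at about x = 64–65 mm, y = 1.6 mm in the leaf's frame, against 66 and 0 with a 12 mm tolerance. The leaf looks flat in that view.

**Other objects:** the other two leaves and the brown look-alike look unmoved. I judged that by eye rather than from a before-and-after measurement.

**Disagreement:** the reported tool height did not match the camera. The fingertips were about 22 mm higher than the state said. I checked this with the side view and by lowering carefully without contact, and worked with that offset from then on.

**Picture count:** I viewed 11 pictures against the budget of 10.

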